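# Seat a blank in the tapering jig and throw its toggle clamp

### The arm

A 7-joint arm with a two-finger parallel gripper is mounted at the origin on a cart in front of the work surface, level with it; the furniture and walls round the work are solid. World frame = base frame: x ahead of the robot, y to its left, z up, the work surface at z = 0. Lengths are in m, angles in rad, forces in N, time in s.
With the tool pointing down it reaches from about 0.4 to 0.85 m from the base axis. Payload 4.5 kg.
Tool frame: the origin (TCP) lies midway between the tips of the shut fingers; the grasp point (between the pads) lies 19 mm behind it; z points along the fingers, y is the line along which they close (so a half turn about z gives the same grasp; the last joint's range is limited). The gripper opens to 88 mm and grips with 3 to 60 N. Pads are 18 mm wide; open, the fingers measure 123 mm over their backs; the gripper's body (75 mm by 187 mm) begins 45 mm behind the grasp point.
Start: joints at [1.176, 0.689, -0.195, 1.565, 0.157, 0.902, -0.215], TCP at [0.26, -0.568, 0.239] pointing down, gripper open.
Joint ranges: [-3.01, 3.01], [-0.46, 2.08], [-1.47, 1.51], [0.13, 2.56], [-1, 4.14], [0.04, 2.09], [-2.66, 2.66]. Speed limits (rad/s): [2.57, 2.57, 3.14, 3.14, 3.14, 3.14, 3.14].

### API

Orientations are given as a unit quaternion [x, y, z, w].
In Python, from plant import * gives the robot as it stands.
- The arm moves only by the tool send_rows, never from a script. Its argument "targets" is a list of rows, each a list of 2 entries, a list of its own where there are three numbers: the shift along the tool's x, y, z in units of 0.3 m (1.0 is 0.3 m), then the turn, a rotation vector about the tool's x, y, z in units of pi rad (1.0 is pi rad). A call has 1 to 12 rows; each row is the pose to reach, as a shift and turn from the pose commanded when the call began, along the tool's axes at that moment, turning the shorter way round; what a row does not reach only later rows make up. A row lasts 1/8 s, in which the tool goes at most 62.5 mm and 10.7 degrees, less where a joint would pass 70% of its speed; a pose out of reach is approached as far as the arm can. A call with a number of a shift or a turn outside -1 to 1 is refused whole. A call with a gripper value outside its range is refused whole. "fingers" is the opening, from 0 (shut) to 1 (fully open), set as the call begins (left out, the last holds). The fingers move at their own pace and stop on an object; "newtons" is the grip in N (left out, the last holds). Time passes only in rows, so rows that repeat a pose let the fingers close. It gives the time, the measured TCP pose, the force, the opening and the grip force at its end, in the units of the state.
- get_state(): the state, without advancing time (a new reading comes with each control period).
- snapshot(name): name is "scene" or "top" or "wrist"; returns a dict with "img" (400x640x3 uint8, blue, green, red), "fx", "fy", "cx", "cy" (pixels), "cam_to_world" (4x4, takes a point from camera to world coordinates); the wrist camera has in their place "T_tool_cam" (4x4, takes a point from camera to tool coordinates, whose origin is the TCP and whose axes are the flange's). Camera axes: x right, y down, z forward; pixel columns grow to the right and rows downward; lengths in m; the calibration is good to about 2 mm. A picture is of the moment at which its call begins: read the wrist's pose just before it. There is no depth.
- finish_job(): hands the job in; it is judged then, once.
The state is a dict: "clock": time; "q": joint angles; "qd": joint speeds; "joint_torque": joint torques, N m; "tool_pos": TCP position; "eef_rot": TCP orientation; "contact_force": force on the tool from outside, world axes, zero at the start; "moment": the same for the moment, N m; "opening": opening from 0.0 (shut) to 1.0 (fully open); "finger_force": force on a finger pad.
Only numpy, scipy, OpenCV 4.12 (cv2) and the standard library are available. Lean on these libraries where they do the work, as an engineer would, in place of code of your own. Each camera call takes 0.05 s, during which the arm holds its last target. There are 200 camera calls.

### The job

Load the tapering jig on the table right of the saw's rip fence: push the loose wooden blank with the fingertips until it sits flush against both the jig's long fence and its end stop, then push the toggle clamp's black handle over past centre until it snaps into its locked position with the rubber tip pressing on the blank. Do not pick anything up, and leave the other things where they are.

Things in the scene. Friction and masses are not known exactly. Their poses are not given: they have to be found in the camera images.
- jig: Tapering jig, does not move: pale plywood base board 285 (x) x 185 (y) x 12 mm on the table, with a dark timber fence along its left edge and an end stop across its far end. Origin: centre of the base's underside; x runs along the fence away from the robot, y left, z up. The fence is 60 mm wide, its top 42 mm above the table; the stop's top is 37 mm above the table.
- fence_face (a point): Point on the fence's upright face that the blank must lie against, at the middle of the jig's length and at base height: jig frame x 0, y +32.5, z +12 mm. The face runs the jig's whole length along x; the blank belongs on its -y side. Axes as the jig's.
- stop_face (a point): Point on the end stop's upright face that the blank's end must lie against, at base height: jig frame x +105, y -2.5, z +12 mm. The face looks back to -x and runs 105 mm in y from the fence on. Axes as the jig's.
- blank: The blank: rectangular light timber block, 70 (its x) x 140 (its y) x 45 mm high, about 0.23 kg, loose on the jig's base with its long side within 10 degrees of the fence's direction, 10 to 40 mm off the fence and 15 to 60 mm off the stop. Origin: centre of its underside; seated, this is at x +35, y -2.5, z +12 mm in the jig's frame. It slides with 1 to 3 N.
- clamp_handle (a joint): Turn of the clamp's handle (rad). 0 = open, leaning 56 degrees from upright to the left, resting by its weight; grows as it is pushed up and over to the right, towards the blank. The rubber tip meets the blank at about 0.84; then up to 8 N at the handle's end takes it over dead centre at 1.12, past which it snaps by itself to its stop at 1.22 = locked, leaning 14 degrees towards the blank.
- handle_pivot (a point): The handle's pivot, 56 mm above the table, on the steel clamp body bolted on the fence (46 mm wide in x). Axes as the jig's: the handle swings in the plane x = 0 of this frame, about x. The open clamp arm (under 25 mm wide in x) stands on the blank's side, 20 to 75 mm from the pivot along -y and up to 145 mm above the table; locked it lies level over the blank.
- handle_end (a point): Centre of the handle's rounded end, 100 mm from the pivot; moves with the handle. The outer 66 mm of the handle is a round black grip 16 mm in diameter, which ends 8 mm beyond this point. Open, the point is 83 mm to the left (+y) of the pivot and 56 mm above it; locked, 24 mm to the right (-y) and 97 mm above it.
- clamp_tip: Sprung rubber tip under the clamp arm's end, 17 mm across, 10.5 mm high: up in the air while the clamp is open, pressed on the blank's top with about 10 N when locked on it. Its origin is the clamp arm's pivot, 40 mm from the handle's pivot along -y and 13.5 mm above it, not the tip itself.
- offcut_wedge: Small pale timber offcut with one slanted side, 30 x 83 x 18 mm, lying loose on top of the jig's fence near the fence's near end; leave it there. Origin: centre of its underside.
- pencil: Flat red carpenter's pencil, 14 x 162 x 9 mm, lying left of the rip fence; leave it. Origin: centre of its underside.
- push_shoe: Cream plastic push shoe, 60 x 273 x 39 mm, lying just left of the rip fence; leave it. Origin: centre of its underside.

How it is judged:
On the way, in this order (a step that is already met when the one before it is completed fails the run):
1. the blank sits flush against the fence and the end stop while the clamp is still open (y of blank in the frame of jig above -0.0055 m and x of blank in the frame of jig above 0.032 m and angle between the y axis of blank and the x axis of jig, either way round below 0.035 rad and value of joint clamp_handle below 0.6 rad), for 0.2 s.
2. the clamp handle is past centre at its locked stop and the rubber tip presses on the blank (value of joint clamp_handle above 1.17 rad and contact force between clamp_tip and blank above 5 N), for 0.2 s.
At the end, for the whole second after the job is handed in: The blank lies within 3 mm of the fence and of the end stop, straight to 2 degrees, at rest; the clamp handle is locked (over 1.17 rad) and at rest, and the rubber tip presses on the blank with more than 5 N (all of step 2 and y of blank in the frame of jig above -0.0055 m and x of blank in the frame of jig above 0.032 m and angle between the y axis of blank and the x axis of jig, either way round below 0.035 rad and linear speed of blank below 0.02 m/s and velocity of joint clamp_handle below 0.05 rad/s); the robot touches nothing.
It fails at once if the blank is lifted or tipped off the jig's base by more than 10 mm or 0.2 rad (z of blank in the frame of jig above 0.022 m or angle between blank's own z axis and vertical above 0.2 rad).
It fails at once if another thing is moved by more than 20 mm (distance of any of offcut_wedge, pencil, push_shoe from where it was at the start of the episode above 0.02 m).
It also fails if it takes over 50 s, if anything falls off the work surface, if the arm or the gripper's body presses on something with over 40 N, if the wrist force passes 120 N, or if a joint passes its speed limit or range.

## Working session

There is one attempt and no reset: what is moved stays moved. The work goes in short steps, Python scripts to look and compute and a tool call to move; the robot and the scene stay as the last step left them, time stands still between calls to the robot, and variables do not carry over. Pictures are saved under pics/ and viewed, at most 10 in all, crops included, and the job is handed in when it is done.

Besides the shell and the picture viewer there is one more tool, called after "Emit:" as name(argument=value, ...), one argument or row to a line, values as JSON. send_rows: Moves the arm, as the interface text tells. Its arguments: {"type":"object","properties":{"targets":{"type":"array"},"fingers":{"type":"number"},"newtons":{"type":"number"}},"required":["targets"]}

```bash
mkdir -p pics
python3 - <<'E'
from plant import *
import cv2,pickle
s=get_state();print({k:s[k] for k in("clock","tool_pos","eef_rot","opening","contact_force")})
for n in("scene","top"):
    d=snapshot(n);cv2.imwrite(f"pics/{n}0.png",d["img"]);pickle.dump(d,open(f"{n}0.pkl","wb"))
    print(n,d["fx"],d["cx"],d["cam_to_world"])
E
```

```text
{'clock': 0.0, 'tool_pos': array([ 0.25953692, -0.56787478,  0.23792274]), 'eef_rot': array([ 9.77103149e-01,  2.12764240e-01, -2.38349921e-04, -8.70031078e-04]), 'opening': 0.9981956618304058, 'contact_force': array([ 0.72963182,  0.11962876, -0.46879145])}
scene 385.4566437641846 320.9725632679533 [[ 0.80461452 -0.37663751  0.45906389  0.20185282]
 [-0.59337127 -0.48070239  0.64562818 -0.42975768]
 [-0.02249468 -0.79187713 -0.610266    0.6078706 ]
 [ 0.          0.          0.          1.        ]]
top 488.04998324652536 327.6670225053618 [[ 1.73091218e-02 -9.93480277e-01  1.12682447e-01  4.54737818e-01]
 [-9.99850135e-01 -1.72349309e-02  1.63258586e-03  1.25241893e-01]
 [ 3.20132337e-04 -1.12693818e-01 -9.93629710e-01  1.24357706e+00]
 [ 0.00000000e+00  0.00000000e+00  0.00000000e+00  1.00000000e+00]]
```

View pics/scene0.png

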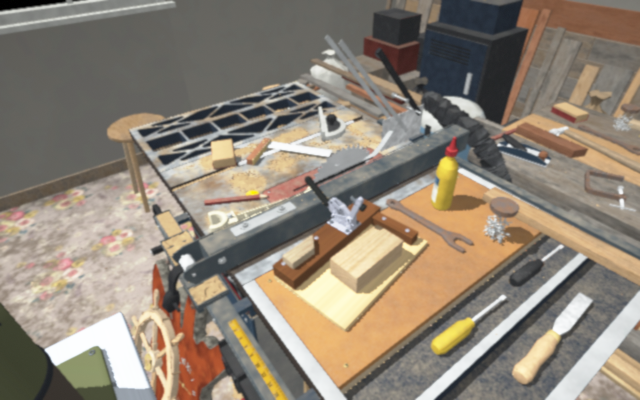

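View pics/top0.png

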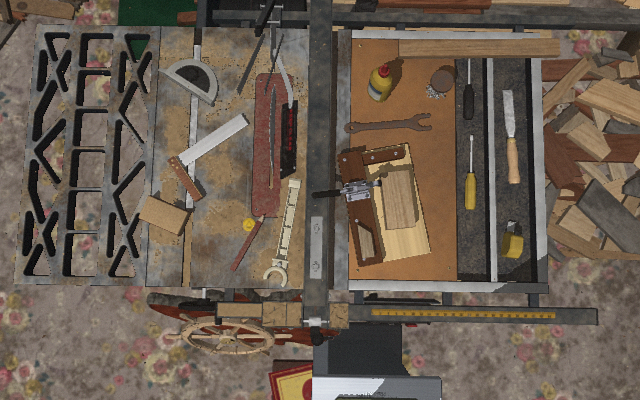

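The top view shows the jig at about px (335–430, 143–270), tilted slightly. The blank is near (398, 195) and the clamp handle near (328, 193). I'll zoom in to get corners.

Run:
```python
import cv2
a=cv2.imread("pics/top0.png")[135:275,305:440];cv2.imwrite("pics/topc.png",cv2.resize(a,None,fx=4.2,fy=4.2,interpolation=cv2.INTER_CUBIC))
a=cv2.imread("pics/scene0.png")[165:335,250:440];cv2.imwrite("pics/scenec.png",cv2.resize(a,None,fx=3.5,fy=3.5,interpolation=cv2.INTER_CUBIC))
```

```text
(no output)
```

View pics/topc.png

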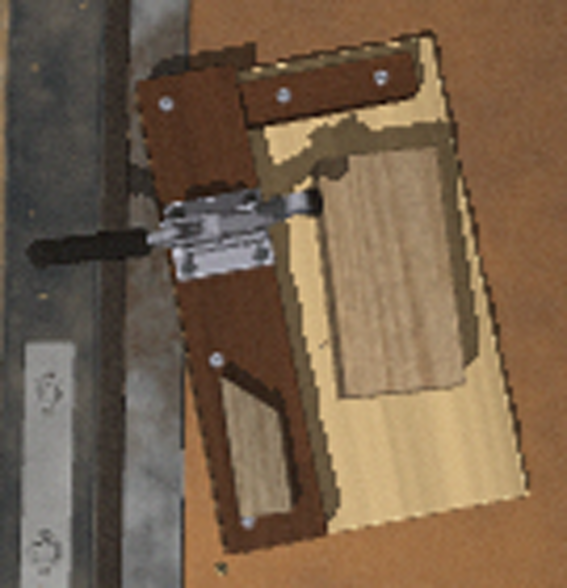

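View pics/scenec.png

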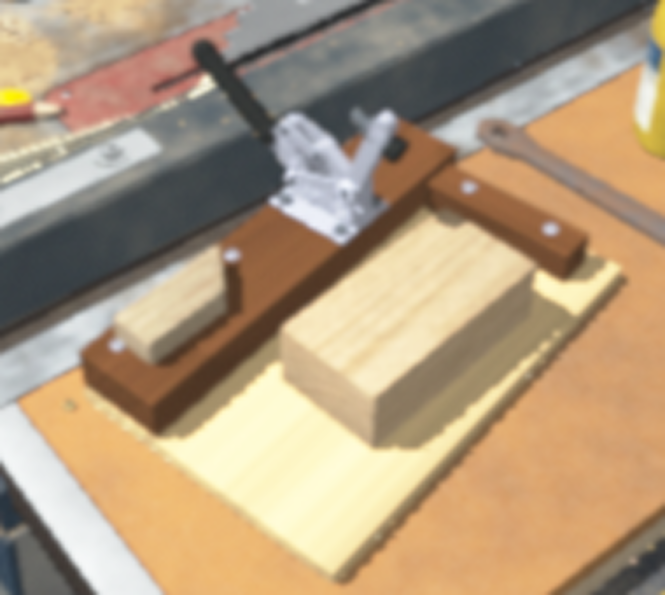

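```bash
cat > h.py <<'E'
import numpy as np,pickle,cv2
from scipy.optimize import least_squares
from scipy.spatial.transform import Rotation as R
def proj(d,P):
    T=np.linalg.inv(d["cam_to_world"]);c=np.atleast_2d(P)@T[:3,:3].T+T[:3,3]
    return np.c_[d["fx"]*c[:,0]/c[:,2]+d["cx"],d["fy"]*c[:,1]/c[:,2]+d["cy"]]
def pose(p,L):  # p=x,y,yaw
    L=np.atleast_2d(L);c,s=np.cos(p[2]),np.sin(p[2])
    return np.c_[p[0]+c*L[:,0]-s*L[:,1],p[1]+s*L[:,0]+c*L[:,1],L[:,2]]
def un(uv,s,off): return (np.array(uv)+.5)/s-.5+np.array(off)
def fit(obs,p0):  # obs list of (cam,L,uv)
    f=lambda p:np.concatenate([(proj(d,pose(p,L))-uv).ravel() for d,L,uv in obs])
    r=least_squares(f,p0,loss="soft_l1");return r.x,r.fun
E
cat > m.py <<'E'
from h import *
t,s=[pickle.load(open(n+"0.pkl","rb")) for n in("top","scene")]
ut=lambda a:un(a,4.2,(305,135)); us=lambda a:un(a,3.5,(250,165))
a,b=.1425,.0925
jt=(t,np.array([[a,b,.042],[-a,b,.042],[-a,.0325,.042],[a,-b,.012],[-a,-b,.012]]),ut([[140,85],[225,552],[328,533],[433,33],[528,493]]))
js=(s,np.array([[-a,b,.042],[-a,.0325,.042],[-a,-b,.012],[a,-b,.012]]),us([[85,355],[155,402],[338,578],[622,268]]))
for o in([jt],[js],[jt,js]):
    J,r=fit(o,[.5,-.1,.0]);print("jig",J.round(4),r.round(1))
# blank: here local x along its length
bl=lambda z=.057:np.array([[.07,.035,z],[.07,-.035,z],[-.07,-.035,z],[-.07,.035,z]])
bt=(t,bl(),ut([[320,168],[437,148],[466,382],[340,398]]))
bs=(s,bl()[1:],us([[540,262],[377,402],[283,325]]))
for o in([bt],[bs],[bt,bs]):
    B,r=fit(o,[.5,-.1,0]);c,sn=np.cos(J[2]),np.sin(J[2]);d=B[:2]-J[:2]
    print("blank",B.round(4),"in jig",[round(c*d[0]+sn*d[1],4),round(-sn*d[0]+c*d[1],4)],round(B[2]-J[2],4),r.round(1))
# handle end
hx=[(t,ut([[38,252]])),(s,us([[205,48]]))]
r=least_squares(lambda P:np.concatenate([(proj(d,P)-uv).ravel() for d,uv in hx]),[.5,0,.1]);P=r.x
d=P[:2]-J[:2];print("hend",P.round(4),"jig",[round(c*d[0]+sn*d[1],4),round(-sn*d[0]+c*d[1],4)],r.fun.round(1))
E
python3 m.py
```

```text
jig [ 0.5796 -0.0138  0.199 ] [-0.7 -1.7  0.5  0.1  0.1  0.2  0.   0.2  0.   0.4]
jig [ 0.5764 -0.0159  0.2109] [-1.8 -0.6  0.1  1.8  0.1 -0.4  0.9 -0.3]
jig [ 0.5786 -0.0145  0.203 ] [-0.6 -1.2  1.   0.6  0.6  0.6  0.1  0.5  0.5  0.6 -1.3 -2.   0.4  0.3
 -0.2 -1.7  1.4 -0.7]
blank [ 0.5852 -0.0442  0.1149] in jig [np.float64(0.0004), np.float64(-0.0304)] -0.088 [-0.5 -1.9 -0.1  0.1 -0.3  1.   1.1  0. ]
blank [ 0.5848 -0.0458  0.1301] in jig [np.float64(-0.0003), np.float64(-0.0319)] -0.0728 [ 0.1  0.4  0.1 -1.2 -0.2  0.6]
blank [ 0.5852 -0.0451  0.1251] in jig [np.float64(0.0003), np.float64(-0.0312)] -0.0778 [-0.4 -1.7 -0.  -0.   0.4  0.8  1.8  0.1  0.   0.2 -0.2 -1.7 -0.3  0.1]
hend [0.5873 0.1598 0.1115] jig [np.float64(0.0436), np.float64(0.169)] [ 0. -0. -0.  0.]
```

```bash
cat >> h.py <<'E'
J=np.array([.579,-.0142,.2015])
def rel(s,jx,jy,z,th):
    """rows numbers for target in jig frame (th: tool x angle from jig x), tool pointing down"""
    Rm=R.from_quat(s["eef_rot"]);P=pose(J,[[jx,jy,z]])[0]
    a=(th+J[2])/2;Rt=R.from_quat([np.cos(a),np.sin(a),0,0])
    return (Rm.inv().apply(P-s["tool_pos"])/.3).round(3),((Rm.inv()*Rt).as_rotvec()/np.pi).round(3)
def injig(s):
    d=s["tool_pos"][:2]-J[:2];c,n=np.cos(J[2]),np.sin(J[2])
    return np.round([c*d[0]+n*d[1],-n*d[0]+c*d[1],s["tool_pos"][2]],4)
E
cat >> m.py <<'E'
def tri(a,b):
    hx=[(t,ut([a])),(s,us([b]))]
    r=least_squares(lambda P:np.concatenate([(proj(d,P)-uv).ravel() for d,uv in hx]),[.5,0,.1]);return r.x.round(4),r.fun.round(1)
print("plate",tri([25,345],[150,130]),tri([73,343],[160,145]))
E
python3 m.py|tail -1
python3 - <<'E'
from plant import *
from h import *
s=get_state()
for T in([0,-.12,.2,np.pi/2],[0,-.12,.035,np.pi/2]): print(rel(s,*T))
E
```

```text
plate (array([0.542 , 0.1661, 0.0623]), array([ 0.7, -1.3, -1.4,  0.2])) (array([0.5387, 0.1407, 0.0687]), array([-0.3,  0.5,  0.6, -0.1]))
(array([ 1.646, -0.846,  0.128]), array([-0.   , -0.   , -0.428]))
(array([ 1.646, -0.845,  0.678]), array([-0.   , -0.   , -0.428]))
```

Emit:
send_rows(
  targets=[
    [[0.12,-0.06,0.01],[0,0,-0.03]],
    [[0.28,-0.14,0.02],[0,0,-0.07]],
    [[0.45,-0.23,0.03],[0,0,-0.12]],
    [[0.62,-0.32,0.045],[0,0,-0.17]],
    [[0.8,-0.41,0.06],[0,0,-0.22]],
    [[0.95,-0.49,0.07],[0,0,-0.26]],
  ],
  fingers=0.7,
)

```text
clock: 0.85
tool_pos: [0.4592, -0.314, 0.2174]
eef_rot: [0.811, 0.586, 0.0, -0.0]
contact_force: [0.1, 0.5, 0.3]
opening: 0.705
finger_force: 0.0
```

```bash
cat > r.py <<'E'
import sys
from plant import *
from h import *
s=get_state();print(round(s["clock"],2),injig(s),"th",round((R.from_quat(s["eef_rot"]).as_matrix()[:2,0]@[0,0]) if 0 else np.arctan2(*R.from_quat(s["eef_rot"]).as_matrix()[[1,0],0])-J[2],3),"op",round(s["opening"],2),"F",np.round(s["contact_force"],1))
for a in sys.argv[1:]: print(a,*rel(s,*eval(a)))
E
python3 r.py 0,-.12,.2,np.pi/2 0,-.12,.035,np.pi/2
```

```text
0.85 [-0.1774 -0.2697  0.2174] th 1.05 op 0.7 F [0.1 0.5 0.3]
0,-.12,.2,np.pi/2 [0.727 0.264 0.058] [-0.    -0.    -0.166]
0,-.12,.035,np.pi/2 [0.727 0.265 0.608] [-0.    -0.    -0.166]
```

Emit:
send_rows(
  targets=[
    [[0.14,0.05,0.01],[0,0,-0.03]],
    [[0.32,0.12,0.03],[0,0,-0.07]],
    [[0.5,0.18,0.05],[0,0,-0.12]],
    [[0.65,0.235,0.06],[0,0,-0.166]],
    [[0.727,0.265,0.12],[0,0,-0.166]],
    [[0.727,0.265,0.27],[0,0,-0.166]],
    [[0.727,0.265,0.43],[0,0,-0.166]],
    [[0.727,0.265,0.56],[0,0,-0.166]],
    [[0.727,0.265,0.608],[0,0,-0.166]],
    [[0.727,0.265,0.608],[0,0,-0.166]],
  ],
)

```text
clock: 2.1
tool_pos: [0.6027, -0.1349, 0.0349]
eef_rot: [0.634, 0.773, -0.0, -0.0]
contact_force: [0.1, -0.2, -0.1]
opening: 0.703
finger_force: 0.0
```

```bash
python3 r.py 0,-.0465,.035,np.pi/2
python3 - <<'E'
from plant import *
import cv2
cv2.imwrite("pics/s1.png",cv2.resize(snapshot("scene")["img"][130:340,200:480],None,fx=2.5,fy=2.5))
E
```

```text
2.1 [-0.0009 -0.123   0.0349] th 1.566 op 0.7 F [ 0.1 -0.2 -0.1]
0,-.0465,.035,np.pi/2 [ 0.255  0.002 -0.   ] [-0.    -0.    -0.002]
```

View pics/s1.png

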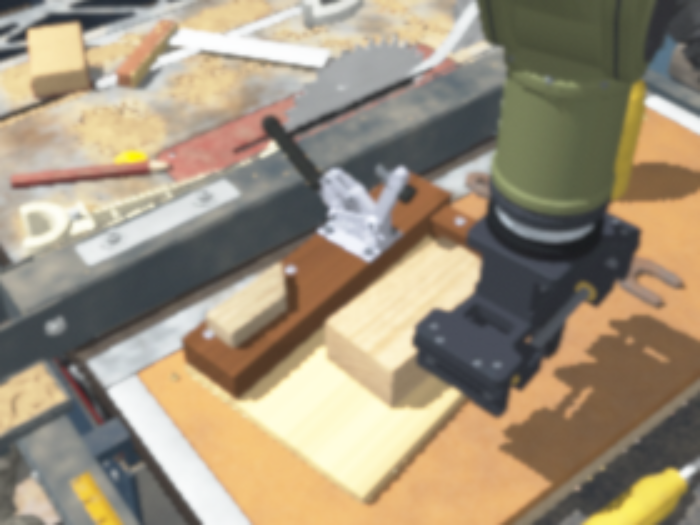

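The gripper stands low to the right of the blank and clear of the clamp. The blank is at about px (410, 330) in the crop. I'll push it toward the fence now.

Emit:
send_rows(
  targets=[
    [[0.04,0,0],[0,0,0]],
    [[0.08,0,0],[0,0,0]],
    [[0.11,0,0],[0,0,0]],
    [[0.13,0,0],[0,0,0]],
    [[0.15,0,0],[0,0,0]],
    [[0.17,0,0],[0,0,0]],
    [[0.185,0,0],[0,0,0]],
    [[0.2,0,0],[0,0,0]],
    [[0.21,0,0],[0,0,0]],
    [[0.22,0,0],[0,0,0]],
    [[0.23,0,0],[0,0,0]],
    [[0.235,0,0],[0,0,0]],
  ],
)

```text
clock: 3.65
tool_pos: [0.5892, -0.0657, 0.0354]
eef_rot: [0.634, 0.773, -0.0, 0.0]
contact_force: [-0.2, -2.9, 1.5]
opening: 0.702
finger_force: 1.2
```

```bash
python3 r.py 0,-.0465,.035,np.pi/2
```

```text
3.65 [-0.0003 -0.0525  0.0354] th 1.566 op 0.7 F [-0.2 -2.9  1.5]
0,-.0465,.035,np.pi/2 [0.02  0.001 0.001] [ 0.     0.    -0.002]
```

Sliding at about 3 N. I'll continue in small steps until the force rises.

Emit:
send_rows(
  targets=[
    [[0.005,0,0],[0,0,0]],
    [[0.01,0,0],[0,0,0]],
    [[0.015,0,0],[0,0,0]],
    [[0.018,0,0],[0,0,0]],
    [[0.018,0,0],[0,0,0]],
  ],
)

```text
clock: 4.28
tool_pos: [0.5882, -0.0602, 0.0353]
eef_rot: [0.634, 0.773, 0.0, -0.0]
contact_force: [1.1, -2.3, 2.4]
opening: 0.699
finger_force: 0.9
```

Emit:
send_rows(
  targets=[
    [[0.005,0,0],[0,0,0]],
    [[0.01,0,0],[0,0,0]],
    [[0.015,0,0],[0,0,0]],
    [[0.018,0,0],[0,0,0]],
    [[0.018,0,0],[0,0,0]],
  ],
)

```text
clock: 4.9
tool_pos: [0.5887, -0.0597, 0.0356]
eef_rot: [0.635, 0.773, -0.001, 0.003]
contact_force: [3.6, -9.9, 1.3]
opening: 0.702
finger_force: 5.2
```

```bash
python3 r.py 0,-.13,.035,np.pi/2
```

```text
4.9 [ 0.0004 -0.0465  0.0356] th 1.564 op 0.7 F [ 3.6 -9.9  1.3]
0,-.13,.035,np.pi/2 [-0.278  0.001  0.004] [ 0.     0.002 -0.002]
```

Emit:
send_rows(
  targets=[
    [[-0.05,0,0],[0,0,0]],
    [[-0.13,0,0],[0,0,0]],
    [[-0.2,0,-0.05],[0,0,0]],
    [[-0.2,0,-0.2],[0,0,0]],
    [[-0.2,-0.05,-0.35],[0,0,0.05]],
    [[-0.2,-0.15,-0.48],[0,0,0.1]],
    [[-0.15,-0.27,-0.48],[0,0,0.16]],
    [[-0.05,-0.35,-0.48],[0,0,0.22]],
    [[0.05,-0.4,-0.48],[0,0,0.28]],
    [[0.09,-0.4,-0.48],[0,0,0.34]],
    [[0.09,-0.4,-0.48],[0,0,0.4]],
    [[0.09,-0.4,-0.48],[0,0,0.45]],
  ],
  fingers=0.15,
)

```text
clock: 6.4
tool_pos: [0.4637, -0.0509, 0.1791]
eef_rot: [0.985, 0.174, -0.0, -0.001]
contact_force: [0.3, -0.2, -0.1]
opening: 0.153
finger_force: 0.0
```

```bash
python3 r.py -.12,-.012,.18,0 -.12,-.012,.035,0
```

```text
6.4 [-0.1203 -0.0129  0.1791] th 0.148 op 0.15 F [ 0.3 -0.2 -0.1]
-.12,-.012,.18,0 [ 0.001 -0.003 -0.003] [-0.001  0.     0.047]
-.12,-.012,.035,0 [ 0.001 -0.002  0.48 ] [-0.001  0.     0.047]
```

Emit:
send_rows(
  targets=[
    [[0,0,0.04],[0,0,0.047]],
    [[0,0,0.17],[0,0,0.047]],
    [[0,0,0.32],[0,0,0.047]],
    [[0,0,0.44],[0,0,0.047]],
    [[0,0,0.48],[0,0,0.047]],
    [[0,0,0.48],[0,0,0.047]],
  ],
)

```text
clock: 7.15
tool_pos: [0.4638, -0.0517, 0.0351]
eef_rot: [0.995, 0.103, -0.001, -0.0]
contact_force: [0.4, -0.3, 0.1]
opening: 0.147
finger_force: 0.0
```

```bash
python3 r.py -.044,-.012,.035,0
python3 - <<'E'
from plant import *
import cv2
cv2.imwrite("pics/s2.png",cv2.resize(snapshot("scene")["img"][130:340,200:480],None,fx=2.5,fy=2.5))
E
```

```text
7.15 [-0.1204 -0.0137  0.0351] th 0.004 op 0.15 F [ 0.4 -0.3  0.1]
-.044,-.012,.035,0 [ 0.255 -0.005 -0.   ] [-0.     0.     0.001]
```

View pics/s2.png

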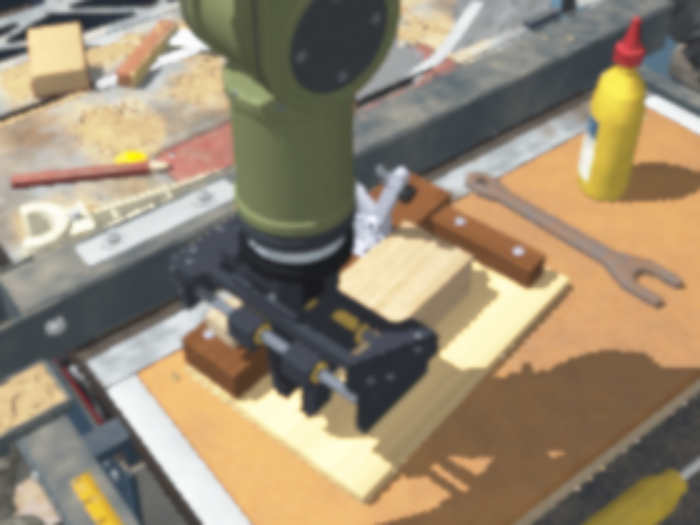

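The blank is flush with the fence (crop px (410, 270)) and the fingers stand behind its near end. Next I'll push it toward the stop.

Emit:
send_rows(
  targets=[
    [[0.04,-0.02,0],[0,0,0]],
    [[0.08,-0.02,0],[0,0,0]],
    [[0.11,-0.02,0],[0,0,0]],
    [[0.13,-0.02,0],[0,0,0]],
    [[0.15,-0.02,0],[0,0,0]],
    [[0.17,-0.02,0],[0,0,0]],
    [[0.19,-0.02,0],[0,0,0]],
    [[0.205,-0.02,0],[0,0,0]],
    [[0.22,-0.02,0],[0,0,0]],
    [[0.23,-0.02,0],[0,0,0]],
    [[0.24,-0.02,0],[0,0,0]],
    [[0.245,-0.02,0],[0,0,0]],
  ],
)

```text
clock: 8.7
tool_pos: [0.5349, -0.0312, 0.0353]
eef_rot: [0.995, 0.103, -0.0, 0.0]
contact_force: [-3.1, 0.1, 0.3]
opening: 0.15
finger_force: 1.2
```

Emit:
send_rows(
  targets=[
    [[0.005,0,0],[0,0,0]],
    [[0.01,0,0],[0,0,0]],
    [[0.015,0,0],[0,0,0]],
    [[0.018,0,0],[0,0,0]],
    [[0.02,0,0],[0,0,0]],
    [[0.02,0,0],[0,0,0]],
  ],
)

```text
clock: 9.45
tool_pos: [0.5348, -0.0313, 0.0352]
eef_rot: [0.995, 0.102, -0.006, 0.0]
contact_force: [-10.4, -0.9, 8.7]
opening: 0.15
finger_force: 5.5
```

```bash
python3 r.py -.044,-.012,.035,0
```

```text
9.45 [-0.0467 -0.0079  0.0352] th 0.003 op 0.15 F [-10.4  -0.9   8.7]
-.044,-.012,.035,0 [0.009 0.014 0.001] [-0.     0.004  0.001]
```

Emit:
send_rows(
  targets=[
    [[-0.05,0,0],[0,0,0]],
    [[-0.15,0,0],[0,0,0]],
    [[-0.25,0,-0.1],[0,0,0]],
    [[-0.3,0.1,-0.25],[0,0,0]],
    [[-0.35,0.25,-0.4],[0,0,0]],
    [[-0.4,0.45,-0.5],[0,0,-0.05]],
    [[-0.4,0.65,-0.5],[0,0,-0.1]],
    [[-0.4,0.8,-0.5],[0,0,-0.16]],
    [[-0.3,0.85,-0.5],[0,0,-0.22]],
    [[-0.2,0.85,-0.5],[0,0,-0.28]],
    [[-0.1,0.85,-0.5],[0,0,-0.33]],
    [[-0.1,0.85,-0.5],[0,0,-0.33]],
  ],
  fingers=0,
)

```text
clock: 10.95
tool_pos: [0.5662, -0.2845, 0.1854]
eef_rot: [0.813, 0.582, 0.002, 0.001]
contact_force: [0.2, -0.2, 0.3]
opening: 0.006
finger_force: 0.0
```

```bash
python3 r.py .035,-.12,.18,np.pi/2
python3 - <<'E'
from plant import *
import cv2,pickle
d=snapshot("top");pickle.dump(d,open("top1.pkl","wb"))
cv2.imwrite("pics/t3.png",cv2.resize(d["img"][135:275,305:440],None,fx=4.2,fy=4.2,interpolation=cv2.INTER_CUBIC))
E
```

```text
10.95 [-0.0667 -0.2623  0.1854] th 1.042 op 0.01 F [ 0.2 -0.2  0.3]
.035,-.12,.18,np.pi/2 [0.58  0.053 0.02 ] [ 0.001 -0.    -0.168]
```

View pics/t3.png

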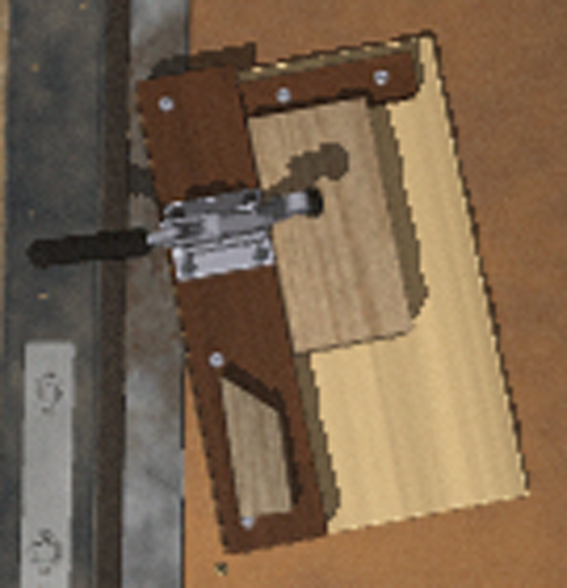

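The blank looks flush with the fence and stop (right edge px (367, 97)–(415, 330)). I'll give it one confirming push toward the fence before clamping.

Emit:
send_rows(
  targets=[
    [[0.12,0.01,0.0],[0,0,-0.03]],
    [[0.28,0.02,0.0],[0,0,-0.08]],
    [[0.42,0.04,0.02],[0,0,-0.12]],
    [[0.53,0.05,0.02],[0,0,-0.168]],
    [[0.58,0.053,0.1],[0,0,-0.168]],
    [[0.58,0.053,0.25],[0,0,-0.168]],
    [[0.58,0.053,0.4],[0,0,-0.168]],
    [[0.58,0.053,0.49],[0,0,-0.168]],
    [[0.58,0.053,0.503],[0,0,-0.168]],
    [[0.58,0.053,0.503],[0,0,-0.168]],
  ],
  fingers=0.7,
)

```text
clock: 12.25
tool_pos: [0.6347, -0.1268, 0.0353]
eef_rot: [0.634, 0.774, -0.0, 0.001]
contact_force: [-0.6, -0.3, 0.3]
opening: 0.698
finger_force: 0.0
```

```bash
python3 r.py .035,-.0465,.035,np.pi/2
```

```text
12.25 [ 0.0321 -0.1215  0.0353] th 1.567 op 0.7 F [-0.6 -0.3  0.3]
.035,-.0465,.035,np.pi/2 [0.25  0.009 0.001] [ 0.     0.    -0.001]
```

Emit:
send_rows(
  targets=[
    [[0.05,0,0],[0,0,0]],
    [[0.11,0,0],[0,0,0]],
    [[0.16,0,0],[0,0,0]],
    [[0.2,0,0],[0,0,0]],
    [[0.225,0,0],[0,0,0]],
    [[0.24,0,0],[0,0,0]],
    [[0.25,0,0],[0,0,0]],
    [[0.257,0,0],[0,0,0]],
    [[0.264,0,0],[0,0,0]],
    [[0.27,0,0],[0,0,0]],
    [[0.27,0,0],[0,0,0]],
  ],
)

```text
clock: 13.62
tool_pos: [0.6198, -0.0532, 0.0346]
eef_rot: [0.634, 0.773, -0.003, 0.003]
contact_force: [3.3, -9.4, 1.4]
opening: 0.701
finger_force: 5.0
```

```bash
python3 r.py
```

```text
13.62 [ 0.0321 -0.0464  0.0346] th 1.566 op 0.7 F [ 3.3 -9.4  1.4]
```

Emit:
send_rows(
  targets=[
    [[-0.05,0,0],[0,0,0]],
    [[-0.13,0,-0.02],[0,0,0]],
    [[-0.17,0,-0.15],[0,0,0]],
    [[-0.17,0.01,-0.33],[0,0,0]],
    [[-0.15,0.02,-0.5],[0,0,0]],
    [[-0.05,0.03,-0.62],[0,0,0]],
    [[0.12,0.033,-0.64],[0,0,0]],
    [[0.3,0.033,-0.64],[0,0,0]],
    [[0.5,0.033,-0.64],[0,0,0]],
    [[0.69,0.033,-0.64],[0,0,0]],
    [[0.8,0.033,-0.64],[0,0,0]],
    [[0.82,0.033,-0.64],[0,0,0]],
  ],
  fingers=0,
)

```text
clock: 15.12
tool_pos: [0.5784, 0.1995, 0.2265]
eef_rot: [0.631, 0.776, 0.001, -0.001]
contact_force: [0.7, -0.1, 0.8]
opening: -0.0
finger_force: 0.0
```

```bash
python3 r.py .042,.207,.09,np.pi/2
```

```text
15.12 [0.0421 0.2095 0.2265] th 1.574 op -0.0 F [ 0.7 -0.1  0.8]
.042,.207,.09,np.pi/2 [-0.009 -0.     0.455] [-0.    -0.001  0.001]
```

Emit:
send_rows(
  targets=[
    [[-0.009,0,0.05],[0,0,0]],
    [[-0.009,0,0.18],[0,0,0]],
    [[-0.009,0,0.33],[0,0,0]],
    [[-0.009,0,0.43],[0,0,0]],
    [[-0.009,0,0.455],[0,0,0]],
    [[-0.009,0,0.455],[0,0,0]],
  ],
)

```text
clock: 15.88
tool_pos: [0.5805, 0.192, 0.0896]
eef_rot: [0.634, 0.773, -0.0, 0.0]
contact_force: [0.7, 0.0, -0.0]
opening: 0.003
finger_force: 0.0
```

Emit:
send_rows(
  targets=[
    [[-0.03,0,0],[0,0,0]],
    [[-0.06,0,0],[0,0,0]],
    [[-0.085,0,-0.01],[0,0,0]],
    [[-0.11,0,-0.038],[0,0,0]],
    [[-0.14,0,-0.067],[0,0,0]],
    [[-0.175,0,-0.093],[0,0,0]],
    [[-0.213,0,-0.117],[0,0,0]],
    [[-0.25,0,-0.13],[0,0,0]],
    [[-0.28,0,-0.137],[0,0,0]],
    [[-0.28,0,-0.137],[0,0,0]],
  ],
)

```text
clock: 17.12
tool_pos: [0.5969, 0.1096, 0.1308]
eef_rot: [0.634, 0.773, -0.001, 0.0]
contact_force: [-0.3, -0.3, 0.7]
opening: 0.003
finger_force: 0.0
```

```bash
python3 r.py
python3 - <<'E'
from plant import *
import cv2
cv2.imwrite("pics/s4.png",cv2.resize(snapshot("scene")["img"][130:340,200:480],None,fx=2.5,fy=2.5))
E
```

```text
17.12 [0.0423 0.1177 0.1308] th 1.567 op 0.0 F [-0.3 -0.3  0.7]
```

View pics/s4.png

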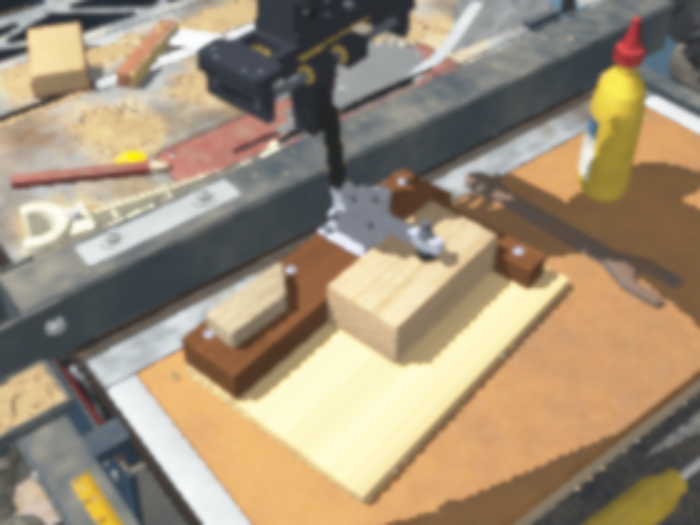

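The handle is nearly upright behind the finger (crop px (335, 165)), and the arm has come down almost to the blank (tip at (430, 245)). I'll keep pushing over centre.

Emit:
send_rows(
  targets=[
    [[-0.02,0,-0.005],[0,0,0]],
    [[-0.04,0,-0.01],[0,0,0]],
    [[-0.06,0,-0.01],[0,0,0]],
    [[-0.075,0,-0.01],[0,0,0]],
    [[-0.09,0,-0.01],[0,0,0]],
    [[-0.1,0,-0.01],[0,0,0]],
    [[-0.11,0,-0.01],[0,0,0]],
    [[-0.115,0,-0.01],[0,0,0]],
  ],
)

```text
clock: 18.18
tool_pos: [0.6037, 0.0767, 0.1339]
eef_rot: [0.633, 0.774, -0.0, 0.0]
contact_force: [-0.9, 0.2, 0.4]
opening: 0.004
finger_force: 0.0
```

```bash
python3 r.py
```

```text
18.18 [0.0424 0.0841 0.1339] th 1.568 op 0.0 F [-0.9  0.2  0.4]
```

Emit:
send_rows(
  targets=[
    [[-0.01,0,0],[0,0,0]],
    [[-0.02,0,0],[0,0,0]],
    [[-0.03,0,0],[0,0,0]],
    [[-0.035,0,0],[0,0,0]],
    [[-0.035,0,0],[0,0,0]],
  ],
)

```text
clock: 18.8
tool_pos: [0.6042, 0.0743, 0.134]
eef_rot: [0.631, 0.776, 0.003, -0.004]
contact_force: [-2.6, 11.0, -2.2]
opening: 0.005
finger_force: 5.3
```

```bash
python3 r.py
```

```text
18.8 [0.0424 0.0817 0.134 ] th 1.574 op 0.0 F [-2.6 11.  -2.2]
```

Hit a hard stop at y ≈ 0.082, where the locked position was predicted. I'll retreat and look.

Emit:
send_rows(
  targets=[
    [[0.04,0,0],[0,0,0]],
    [[0.12,0,0],[0,0,0]],
    [[0.25,0,-0.05],[0,0,0]],
    [[0.38,0,-0.2],[0,0,0]],
    [[0.45,0,-0.4],[0,0,0]],
    [[0.5,-0.1,-0.5],[0,0,0]],
    [[0.5,-0.25,-0.5],[0,0,0]],
    [[0.5,-0.3,-0.5],[0,0,0]],
    [[0.5,-0.3,-0.5],[0,0,0]],
  ],
)

```text
clock: 19.92
tool_pos: [0.4873, 0.1956, 0.2845]
eef_rot: [0.633, 0.774, -0.0, 0.001]
contact_force: [-0.2, -0.9, 0.5]
opening: 0.0
finger_force: 0.0
```

```bash
python3 r.py
python3 - <<'E'
from plant import *
import cv2,numpy as np
a=cv2.resize(snapshot("scene")["img"][165:315,280:430],None,fx=2.6,fy=3.7)
b=cv2.resize(snapshot("top")["img"][135:275,305:440],None,fx=3,fy=4)[:555]
cv2.imwrite("pics/f5.png",np.hstack([a[:555],b]))
E
```

```text
19.93 [-0.0479  0.2239  0.2845] th 1.569 op 0.0 F [-0.2 -0.9  0.5]
```

View pics/f5.png

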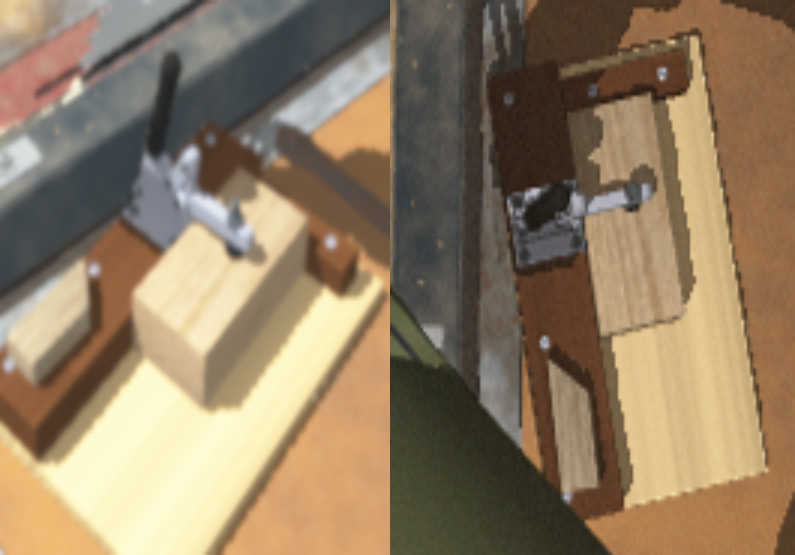

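The handle is up (scene crop end at (172, 60)), with the tip on the blank (240, 240). I'll check its angle numerically.

Run:
```python
from h import *
s=pickle.load(open("scene0.pkl","rb"));t=pickle.load(open("top0.pkl","rb"))
for q in(.84,1.0,1.12,1.22):
    f=np.deg2rad(56)-q;P=pose(J,[[.0435,.084+.1*np.sin(f),.056+.1*np.cos(f)]])
    a=proj(s,P)[0];b=proj(t,P)[0]
    print(q,((a-[280,165])*[2.6,3.7]).round(0),((b-[305,135])*[3,4]+[390,0]).round(0))
```

```text
0.84 [136.  33.] [508. 205.]
1.0 [152.  42.] [529. 200.]
1.12 [164.  52.] [544. 196.]
1.22 [173.  61.] [557. 194.]
```

```bash
python3 -c "
from plant import *
print(finish_job())"
```

```text
the job is handed in; nothing more can be done
None
```

I pushed the blank flush against the jig's fence and end stop, then pushed the clamp handle over centre to its locked position (about 1.22 rad, from the camera images), with the tip on the blank. I handed the job in at about 20 s of the 50 s limit; no verdict was returned, and I could not measure the tip force directly.

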